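# Put the chisel and the try square back in the fitted case

### The arm

A 6-joint arm with a two-finger parallel gripper is mounted at the origin on the work surface. World frame = base frame: x ahead of the robot, y to its left, z up, the work surface at z = 0. Lengths are in m, angles in degrees, forces in N, time in s.
With the tool pointing down it reaches from about 0.4 to 0.825 m from the base axis. Payload 7 kg.
Tool frame: the origin (TCP) lies on the centre line of the jaws, within the pads' length; the fingertips stand 19 mm ahead of it and the grasp point (between the pads) is the TCP; z points along the fingers, y is the line along which they close (so a half turn about z gives the same grasp; the last joint's range is limited). The gripper opens to 88 mm and grips with 3 to 60 N. Pads are 19 mm wide; open, the fingers measure 130 mm over their backs; the gripper's body (78 mm by 193 mm) begins 47 mm behind the grasp point.
Start: joints at [-51.962, 20.546, 0.682, 0, -70.136, -16.507], TCP at [0.248, -0.628, 0.246] pointing down, gripper open.
Joint ranges: [-176.03, 176.03], [-82.01, 121.73], [-58.28, 71.71], [-173.87, 95.51], [-174.79, -0.11], [-173.66, 173.66]. Speed limits (degrees/s): [136.94, 136.94, 172.46, 180, 180, 180].

### API

Orientations are given as [roll, pitch, yaw] about the fixed x, y, z axes, in that order (R = Rz(yaw) Ry(pitch) Rx(roll)).
In Python, from plant import get_state, capture, close_job gives the robot as it stands.
- The arm moves only by the tool apply_moves, never from a script. Its argument "targets" is a list of rows, each a list of 7 numbers: the opening, from 0 (shut) to 1 (fully open), then the shift along the tool's x, y, z normalised to -1 to 1, where 1 is 1000 mm, then the turn, a rotation vector about the tool's x, y, z normalised to -1 to 1, where 1 is 90 degrees. In form: [[claw, tx, ty, tz, ax, ay, az], ...]. A call has 1 to 20 rows; each row shifts and turns the commanded pose from where the row before left it, along the tool's axes as they then stand; what a row does not reach is not made up. A row lasts 1/12 s, in which the tool goes at most 41.7 mm and 7.16 degrees, less where a joint would pass 70% of its speed; a pose out of reach is approached as far as the arm can. A call with a number of a shift or a turn outside -1 to 1 is refused whole. A call with a gripper value outside its range is refused whole. The fingers move at their own pace and stop on an object; "newtons" is the grip in N (left out, the last holds). Time passes only in rows, so rows that do not move let the fingers close. It gives the time, the measured TCP pose, the force, the opening and the grip force at its end, in the units of the state.
- get_state(): the state, without advancing time (a new reading comes with each control period).
- capture(name): name is "scene" or "side" or "wrist"; returns a dict with "frame" (420x560x3 uint8, red, green, blue), "range_z" (420x560 float32, m along the optical axis (not along the pixel's ray), 0 where there is no reading), "camera_matrix" (3x3 intrinsics, pixels), "k1" (the pictures are not rectified: a ray, as slopes to the right and down, at radius r is drawn at 1 + k1 r^2 times it, then the intrinsics apply), "T" (4x4, takes a point from camera to world coordinates). Camera axes: x right, y down, z forward; pixel columns grow to the right and rows downward; lengths in m; the calibration is good to about 2 mm. A picture is of the moment at which its call begins.
- close_job(): hands the job in; it is judged then, once.
The state is a dict: "time_s": time; "joints": joint angles; "qd": joint speeds; "joint_torque": joint torques, N m; "tcp_pos": TCP position; "eef_rot": TCP orientation; "contact_force": force on the tool from outside, world axes, zero at the start; "moment": the same for the moment, N m; "gripper_width": finger opening in m; "gripper_force": force on a finger pad.
Only numpy, scipy, OpenCV 4.12 (cv2) and the standard library are available. Lean on these libraries where they do the work, as an engineer would, in place of code of your own. Each camera call takes 0.05 s, during which the arm holds its last target. There are 200 camera calls.

### The job

On the bench mat lie a chisel and a try square that belong in the open wooden case. Put them away: first the chisel, into the empty middle place of the rack, lying the same way round as the chisels beside it, and last the square, its stock down in its bed and its blade flat across the rack over the chisels. Set them down, do not drop them in, and leave the chisels in the case, the pencil, the marking gauge and the plane where they are.

Things in the scene. Friction and masses are not known exactly. Their poses are not given: they have to be found in the camera images.
- case: The open case, fixed: pale wooden box 320 mm across (its y), 274 deep (its x), 46 high, walls 7. Origin: centre of its underside; +x towards the hinged far side, z up. Grey felt floor 8 mm above the bench. Its lid, an equal half, lies open flat on the bench on the +x side. Three chisel places at y = -20, +40 and +100 mm: chisels lie along x, handle to -x, handle on the felt.
- blade_bar (a point): Middle of the top of the slotted wooden bar across the case (along y) that takes the blades: at x = +60, y = +44 mm, 30 mm above the bench. 22 mm wide in x, from y = -55 to +143 mm. Slots at y = -20, +40, +100 mm are 22, 28, 40 mm wide, their bottoms 18 mm above the bench (a lying chisel's blade clears them by 1 mm).
- handle_bar (a point): Middle of the row of low wooden blocks across the case (along y) that stand between the handles: at x = -70, y = +44 mm, 20 mm above the bench, blocks 14 mm long in x. Gaps 38 mm wide at y = -20, +40, +100 mm, open down to the felt.
- slot (a point): Where the grip point chisel_mid is when the chisel lies in the empty middle place: x = -5, y = +40 mm in the case, 21 mm above the bench (13 above the felt). Axes as the case; the chisel's x goes along this x. Beside it 34 mm are free to the neighbouring handle on each side.
- bed (a point): Where square_stock is when the square is home: x = +18, y = -100 mm in the case, 31 mm above the bench; axes as the case. The bed is a wooden block, 140 x 40 mm, top 21 mm above the bench. Cheeks 7 mm higher at both ends and three corners leave the stock 4 mm of play; the long sides are open in the middle for fingers, case wall 33 mm off. The blade then runs to +y, flat on the blade bar.
- bench_mat: The cork bench mat, 300 mm (x) by 380 mm (y), 3 mm thick, fixed; origin at the centre of its underside. The chisel and the square start on it.
- chisel_mid (a point): The chisel to put away (20 mm blade, 235 mm long, about 150 g), on the mat. Point on its axis near its centre of mass, in the front of the octagonal pale handle, 26 mm across flats, side flats vertical; 13 mm above what it lies on. x along it to the cutting edge, z up. Handle from x = -112 to +7 mm, ferrule and neck to +37, 4 mm thick blade to +122, at mid-height.
- chisel_tip (a point): The middle of that chisel's cutting edge, 122 mm from chisel_mid along its x.
- square_stock (a point): Try square, about 215 g: centre of its dark wooden stock, 120 mm (x) by 40 (y) by 20 thick (z). Steel blade 36 wide, 2 thick, at mid-thickness, from y = +20 to +170 mm, centre line at x = +42. Grip the stock across its 40 mm, from x = -60 to +22 clear of the blade. Centre of mass at x = +16, y = +40, so on the mat it leans 3.4 degrees, blade end down; gripped, it comes level.
- square_blade_end (a point): The middle of the end of the square's blade, at x = +42, y = +170 mm from square_stock.
- chisel_narrow_mid (a point): The 13 mm chisel already in the case at y = -20 mm, of the same length and handle (point as chisel_mid). It stays.
- chisel_wide_mid (a point): The 32 mm chisel already in the case at y = +100 mm, of the same length and handle (point as chisel_mid). It stays.
- pencil: A flat-sided red pencil 170 mm long (its y), 7.5 mm high, on the mat, in front of the square; origin at the centre of its underside. It stays.
- gauge: A wooden marking gauge, 230 mm (its y), 64 mm high, at the front left of the bench; origin at the centre of its underside. It stays.
- plane: A small metal block plane, 160 x 50 mm, 50 mm high, at the front right of the bench; origin at the centre of its underside. It stays.

How it is judged (in metres and radians):
On the way:
1. the chisel lies in the middle place of the rack, same way round as its neighbours, while the square is still out of its bed (x of chisel_mid in the frame of slot between -0.014 and 0.014 m and y of chisel_mid in the frame of slot between -0.007 and 0.007 m and z of chisel_mid in the frame of slot between -0.005 and 0.005 m and angle between the x axis of chisel_mid and the x axis of slot, either way round below 0.1 rad and x of chisel_tip in the frame of slot above 0.1 m and angle between chisel_mid's own z axis and vertical below 0.15 rad and contact force between the fingers and chisel below 0.05 N and not (x of square_stock in the frame of bed between -0.008 and 0.008 m and y of square_stock in the frame of bed between -0.008 and 0.008 m and z of square_stock in the frame of bed between -0.004 and 0.004 m and angle between the x axis of square_stock and the x axis of bed, either way round below 0.1 rad and y of square_blade_end in the frame of bed above 0.15 m and angle between square_stock's own z axis and vertical below 0.04 rad)), for 0.2 s.
At the end, for the whole second after the job is handed in: Chisel in the middle place, edge to the case's +x: chisel_mid within 14 mm of slot in x, 7 in y, 5 in z, axis within 0.1 rad, level within 0.15. Square home: square_stock within 8 mm of bed in x and y, 4 in z, blade to +y within 0.1 rad, level within 0.04. Both at rest, let go (x of chisel_mid in the frame of slot between -0.014 and 0.014 m and y of chisel_mid in the frame of slot between -0.007 and 0.007 m and z of chisel_mid in the frame of slot between -0.005 and 0.005 m and angle between the x axis of chisel_mid and the x axis of slot, either way round below 0.1 rad and x of chisel_tip in the frame of slot above 0.1 m and angle between chisel_mid's own z axis and vertical below 0.15 rad and x of square_stock in the frame of bed between -0.008 and 0.008 m and y of square_stock in the frame of bed between -0.008 and 0.008 m and z of square_stock in the frame of bed between -0.004 and 0.004 m and angle between the x axis of square_stock and the x axis of bed, either way round below 0.1 rad and y of square_blade_end in the frame of bed above 0.15 m and angle between square_stock's own z axis and vertical below 0.04 rad and linear speed of each of chisel, square below 0.02 m/s); the robot touches nothing.
It fails at once if a chisel already in the case is shifted by more than 12 mm (distance of any of chisel_narrow_mid, chisel_wide_mid from where it was at the start of the episode above 0.012 m).
It fails at once if the pencil, the marking gauge or the plane is shifted by more than 20 mm (distance of any of pencil, gauge, plane from where it was at the start of the episode above 0.02 m).
It fails at once if the chisel or the square is dropped (moves faster than 0.6 m/s while nothing holds it) ((linear speed of chisel above 0.6 m/s and contact force between each of the arm, the fingers and chisel below 0.01 N) or (linear speed of square above 0.6 m/s and contact force between each of the arm, the fingers and square below 0.01 N)).
It also fails if it takes over 62 s, if anything falls off the work surface, if the arm or the gripper's body presses on something with over 40 N, if the wrist force passes 120 N, or if a joint passes its speed limit or range.

## Working session

There is one attempt and no reset: what is moved stays moved. The work goes in short steps, Python scripts to look and compute and a tool call to move; the robot and the scene stay as the last step left them, time stands still between calls to the robot, and variables do not carry over. Pictures are saved under pics/ and viewed, at most 10 in all, crops included, and the job is handed in when it is done.

Besides the shell and the picture viewer there is one more tool, called after "Emit:" as name(argument=value, ...), one argument or row to a line, values as JSON. apply_moves: Moves the arm, as the interface text tells. Scaled input: -1 to 1 covers 1000 mm each way for a shift and 90 degrees each way for a turn. Its arguments: {"type":"object","properties":{"targets":{"type":"array","items":{"type":"array","items":{"type":"number"}}},"newtons":{"type":"number"}},"required":["targets"]}

```bash
mkdir -p pics; cat > h.py <<'E'
import numpy as np, cv2
from plant import get_state, capture, close_job
def shot(n,fn=None):
    c=capture(n)
    if fn: cv2.imwrite('pics/'+fn,c['frame'][:,:,::-1])
    return c
def rays(c,uv):
    K=np.array(c['camera_matrix'],float);uv=np.atleast_2d(np.array(uv,float))
    d=np.c_[(uv[:,0]-K[0,2])/K[0,0],(uv[:,1]-K[1,2])/K[1,1]];s=d.copy()
    for _ in range(20): s=d/(1+c['k1']*(s**2).sum(1,keepdims=True))
    return np.c_[s,np.ones(len(s))]
def onplane(c,uv,z):
    T=np.array(c['T']);r=rays(c,uv)@T[:3,:3].T;o=T[:3,3]
    return o+r*((z-o[2])/r[:,2])[:,None]
def cloud(c):
    h,w=c['range_z'].shape;v,u=np.mgrid[:h,:w]
    r=rays(c,np.c_[u.ravel(),v.ravel()]);z=c['range_z'].ravel()[:,None]
    T=np.array(c['T']);P=(r*z)@T[:3,:3].T+T[:3,3];P[z[:,0]==0]=np.nan
    return P.reshape(h,w,3)
E
python3 - <<'E'
from h import *
s=get_state();print(s)
for n in ('scene','side'):
    c=shot(n,n+'0.png');print(n,np.round(c['T'],3).tolist(),c['k1'],np.round(c['camera_matrix'],1).tolist())
    np.save(n+'0.npy',c,allow_pickle=True)
E
```

```text
{'time_s': 0.0, 'joints': array([-5.19622192e+01,  2.05917336e+01,  6.32862372e-01, -2.28803388e-02,
       -7.01363200e+01, -1.65074928e+01]), 'qd': array([-0.00712723,  0.01303543, -0.02865929,  0.03040274,  0.07190176,
        0.04320131]), 'joint_torque': array([-1.57075365e-04, -5.82728863e+01,  2.93060786e+01,  6.99712381e+00,
        7.12120032e-03, -1.60877821e-04]), 'tcp_pos': array([ 0.24753974, -0.62745947,  0.2446037 ]), 'eef_rot': array([ 1.79902620e+02, -6.42844937e-03, -1.58477499e+02]), 'contact_force': array([-0.05692714, -0.49000197, -0.58228278]), 'moment': array([ 0.0082286 , -0.00191513, -0.01524899]), 'gripper_force': 0.0, 'gripper_width': 0.0876140955106323}
scene [[-0.841, 0.308, -0.444, 0.91], [0.54, 0.491, -0.684, 0.702], [0.007, -0.815, -0.579, 0.618], [0.0, 0.0, 0.0, 1.0]] -0.08518608179655882 [[403.9, 0.0, 280.8], [0.0, 403.9, 216.6], [0.0, 0.0, 1.0]]
side [[-0.984, -0.144, 0.101, 0.362], [-0.175, 0.771, -0.612, 0.83], [0.01, -0.62, -0.784, 1.058], [0.0, 0.0, 0.0, 1.0]] -0.14512034063965 [[470.7, 0.0, 276.6], [0.0, 470.7, 213.0], [0.0, 0.0, 1.0]]
```

View pics/scene0.png

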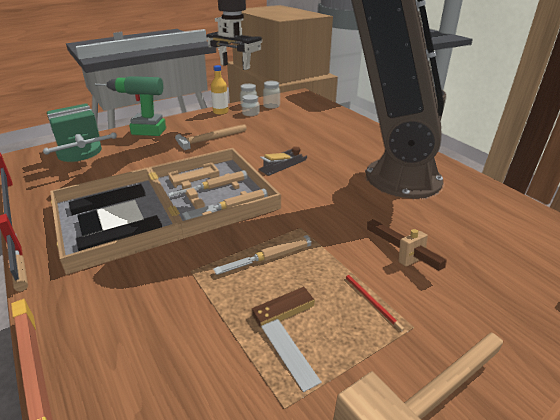

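View pics/side0.png

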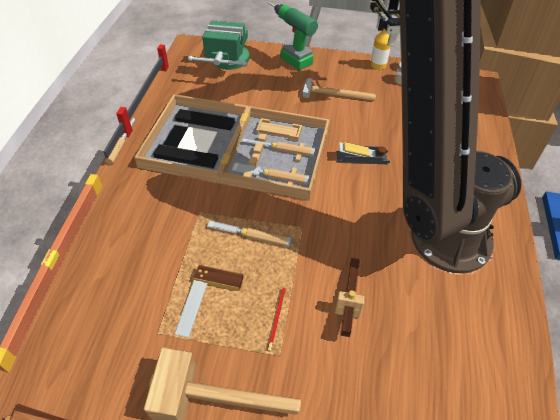

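Both views show the case (side view ≈ (140–330, 100–190)), with its rack on the right-hand half. The chisel is at (207,228)–(292,242), edge to the left. The square's stock is at (192–243, 265–290), with its blade down to (185,335), and the pencil is at (275,320). Next I measure them from the depth cloud and colour.

```bash
python3 - <<'E'
from h import *
for n in ('scene','side'):
    c=np.load(n+'0.npy',allow_pickle=True).item();P=cloud(c)
    def rep(name,m,zs):
        m=m.astype(np.uint8);k,l,st,ce=cv2.connectedComponentsWithStats(m)
        for i in range(1,k):
            if st[i,4]<60: continue
            q=P[l==i];q=q[~np.isnan(q).any(1)]
            (cx,cy),(a,b),t=cv2.minAreaRect((q[:,:2]*1000).astype(np.float32))
            print(n,name,'px',np.round(ce[i]),st[i,4],'rect c',round(cx,1),round(cy,1),'size',round(a,1),round(b,1),'ang',round(t,1),'z50/95',np.round(np.percentile(q[:,2],[50,95])*1000,1))
    X,Y,Z=np.moveaxis(P,2,0)
    # bench noise
    w=(abs(X-.45)<.03)&(abs(Y+.0)<.03);print('z',np.nanmean(Z[w]),np.nanstd(Z[w]),w.sum())
    mat=(Y>-.05)&(Y<.5)&(X>.3)&(X<1.)
    rep('high',mat&(Z>.012)&(Z<.08),0)
    rep('rim',(Y<0)&(X>.3)&(X<1.1)&(Z>.039)&(Z<.052),0)
    hsv=cv2.cvtColor(c['frame'],cv2.COLOR_RGB2HSV)
    f=c['frame'].astype(int);steel=mat&(hsv[:,:,1]<60)&(hsv[:,:,2]>90)
    rep('steel',steel,0)
    rep('red',mat&(hsv[:,:,1]>180)&((hsv[:,:,0]<6)|(hsv[:,:,0]>174))&(hsv[:,:,2]>100),0)
E
```

```text
z 0.001125958911616827 0.0012104712598826407 324
scene high px [267. 253.] 915 rect c 563.0 100.6 size 24.1 234.7 ang 84.3 z50/95 [21.8 30.6]
scene high px [404. 251.] 229 rect c 304.5 276.2 size 9.0 32.8 ang 0.2 z50/95 [40.1 65.1]
scene high px [280. 312.] 1571 rect c 610.9 276.9 size 95.7 120.9 ang 88.1 z50/95 [23.4 26.3]
scene high px [338. 411.] 135 rect c 671.4 492.3 size 2.4 14.9 ang 1.2 z50/95 [55.2 77. ]
scene rim px [35. 35.] 135 rect c 749.7 -2978.0 size 60.8 534.3 ang 88.6 z50/95 [45.8 51.5]
scene rim px [122.  71.] 150 rect c 463.3 -1501.7 size 90.2 308.1 ang 76.6 z50/95 [45.  51.1]
scene rim px [148. 124.] 142 rect c 564.6 -754.3 size 79.2 116.0 ang 53.5 z50/95 [45.2 50.9]
scene rim px [157. 203.] 2563 rect c 681.1 -236.0 size 330.1 551.6 ang 86.1 z50/95 [46.2 49.1]
scene rim px [270. 157.] 103 rect c 327.3 -257.5 size 40.1 53.8 ang 86.2 z50/95 [47.  51.4]
scene rim px [ 15. 259.] 104 rect c 1052.4 -167.9 size 172.2 8.9 ang 87.5 z50/95 [45.5 51. ]
scene steel px [235. 264.] 315 rect c 628.8 86.9 size 38.6 100.0 ang 80.6 z50/95 [18.3 21.9]
scene steel px [291. 355.] 1548 
[... 423 characters left out ...]
557.7 -729.3 size 68.6 124.3 ang 86.5 z50/95 [45.  50.5]
side rim px [147.  86.] 166 rect c 1049.3 -452.7 size 365.9 12.4 ang 88.8 z50/95 [45.1 51.4]
side rim px [234. 143.] 1820 rect c 676.5 -235.8 size 332.6 554.5 ang 86.2 z50/95 [45.  49.4]
side rim px [116. 140.] 99 rect c 1046.9 -168.0 size 171.1 13.1 ang 87.3 z50/95 [45.1 51.1]
side rim px [347. 147.] 132 rect c 324.4 -255.9 size 47.3 43.9 ang 4.5 z50/95 [46.2 51.4]
side steel px [224. 227.] 230 rect c 631.4 86.4 size 34.7 105.6 ang 84.9 z50/95 [16.5 21. ]
side steel px [191. 308.] 834 rect c 654.3 341.9 size 152.9 41.2 ang 87.9 z50/95 [ 9.2 14.4]
side red px [277. 315.] 171 rect c 440.4 321.6 size 146.7 7.7 ang 88.2 z50/95 [10.9 14.3]
```

```bash
cat > m.py <<'E'
from h import *
def frame2(yaw,o): 
    a=np.radians(yaw);R=np.array([[np.cos(a),-np.sin(a)],[np.sin(a),np.cos(a)]]);return lambda p:(p-np.array(o))@R, R
def line(a,b): # robust b = m a + c
    m,c=np.polyfit(a,b,1)
    for _ in range(5):
        r=abs(b-m*a-c);k=r<=max(np.percentile(r,80),1e-3);m,c=np.polyfit(a[k],b[k],1)
    return m,c
E
python3 - <<'E'
from m import *
for n in ('scene','side'):
    c=np.load(n+'0.npy',allow_pickle=True).item();P=cloud(c).reshape(-1,3);F=c['frame'].reshape(-1,3);ok=~np.isnan(P).any(1);P=P[ok];F=F[ok]
    hsv=cv2.cvtColor(F[None],cv2.COLOR_RGB2HSV)[0]
    f,R=frame2(-3.8,(.542,-.227));q=f(P[:,:2]);r=(abs(P[:,2]-.046)<.005)
    for nm,ax,v in(('y-',1,-.1565),('y+',1,.1565),('x-',0,-.1335),('x+',0,.137)):
        m=r&(abs(q[:,ax]-v)<.013)&(abs(q[:,1-ax])<.12);s,o=line(q[m,1-ax],q[m,ax]);
        print(n,'wall',nm,m.sum(),'slope deg',round(np.degrees(s),2),'at',round(o*1000,1),'ext',np.round(np.percentile(q[m,ax],[3,50,97])*1000,1),'z',round(np.median(P[m,2])*1000,1))
    # neighbours handle tops
    for yv in(-.02,.1):
        m=(abs(q[:,1]-yv)<.02)&(q[:,0]>-.11)&(q[:,0]<-.02)&(abs(P[:,2]-.034)<.004);s,o=line(q[m,0],q[m,1]);print(n,'nb',yv,m.sum(),round(np.degrees(s),2),round((o+s*-.06)*1000,1))
    m=(abs(q[:,0]-.06)<.02)&(abs(P[:,2]-.030)<.003)&(q[:,1]>-.05)&(q[:,1]<.14);print(n,'bar x',np.round(np.percentile(q[m,0],[5,50,95])*1000,1),m.sum())
    # chisel
    g,Rc=frame2(-5.6,(.562,.100));u=g(P[:,:2])
    m=(abs(u[:,0])<.13)&(abs(u[:,1])<.03)&(P[:,2]>.0255)&(P[:,2]<.035);s,o=line(u[m,0],u[m,1])
    m2=(abs(u[:,0])<.13)&(abs(u[:,1])<.03)&(P[:,2]>.0125)&(P[:,2]<.035)
    print(n,'chisel top',m.sum(),'slope',round(np.degrees(s),2),'off',round(o*1000,1),'ends',np.round([u[m2,0].min()*1000,u[m2,0].max()*1000],1),'z',round(np.median(P[m,2])*1000,1))
    # square: dark stock by colour & height
    g,Rc=frame2(-2,(.609,.265));u=g(P[:,:2])
    m=(abs(u[:,0])<.09)&(abs(u[:,1])<.05)&(P[:,2]>.018)&(P[:,2]<.035)
    print(n,'stock',m.sum(),'x',np.round(np.percentile(u[m,0],[.5,99.5])*1000,1),'y',np.round(np.percentile(u[m,1],[1,99])*1000,1),cv2.minAreaRect((u[m]*1000).astype(np.float32)))
    m=(hsv[:,1]<60)&(hsv[:,2]>90)&(u[:,0]>0)&(u[:,0]<.09)&(u[:,1]>.015)&(u[:,1]<.2)
    bx=[];by=np.arange(.04,.15,.01)
    for b in by:
        k=m&(abs(u[:,1]-b)<.005);bx.append([u[k,0].min(),u[k,0].max()])
    bx=np.array(bx);print(n,'blade lines deg',np.round(np.degrees([np.polyfit(by,bx[:,i],1)[0] for i in(0,1)]),2),'mean edges',np.round(bx.mean(0)*1000,1),'yend',np.round(np.percentile(u[m,1],[.5,99.5])*1000,1))
E
```

```text
scene wall y- 222 slope deg 0.42 at -154.5 ext [-161.5 -154.8 -150.2] z 45.4
scene wall y+ 325 slope deg 0.41 at 158.2 ext [151.6 157.8 161.5] z 46.2
scene wall x- 165 slope deg -0.27 at -129.8 ext [-135.7 -130.2 -127.6] z 46.9
scene wall x+ 308 slope deg 0.55 at 139.6 ext [129.4 139.  146.4] z 47.8
scene nb -0.02 128 -1.58 -15.8
scene nb 0.1 155 -0.75 104.7
scene bar x [49.4 60.5 70.4] 166
scene chisel top 320 slope -0.32 off 1.5 ends [-116.4  118.4] z 29.0
scene stock 1097 x [-58.   61.3] y [-33.8   6.8] ((1.3674850463867188, -13.875696182250977), (42.32818603515625, 121.34710693359375), 88.94979858398438)
scene blade lines deg [2.77 0.89] mean edges [24.4 62.5] yend [ 15.9 154.3]
side wall y- 194 slope deg -0.29 at -155.1 ext [-163.2 -155.5 -149.9] z 45.5
side wall y+ 223 slope deg -0.2 at 158.8 ext [152.4 158.3 163.5] z 44.6
side wall x- 139 slope deg -0.25 at -136.9 ext [-140.9 -136.8 -133.3] z 45.6
side wall x+ 282 slope deg 0.17 at 134.4 ext [126.5 134.7 143.8] z 46.1
side nb -0.02 117 0.95 -16.8
side nb 0.1 126 -0.04 103.5
side bar x [47.6 57.6 67.6] 145
side chisel top 230 slope -0.89 off -0.2 ends [-118.8  116.5] z 28.1
side stock 699 x [-61.4  56. ] y [-34.7   7.4] ((-2.3940162658691406, -8.477703094482422), (119.38475036621094, 54.782169342041016), 0.18882840871810913)
side blade lines deg [ 1.52 -0.73] mean edges [23.7 61.5] yend [ 15.9 153.1]
```

Emit:
apply_moves(
  targets=[
    [1,0,0,0,0,0,0.077],
    [1,0,0,0,0,0,0.077],
    [1,0,0,0,0,0,0.077],
    [1,0,0,0,0,0,0.077],
    [1,-0.011,0.036,0.004,0,0,0],
    [1,-0.011,0.036,0.004,0,0,0],
    [1,-0.011,0.036,0.004,0,0,0],
    [1,-0.011,0.036,0.004,0,0,0],
    [1,-0.011,0.036,0.004,0,0,0],
    [1,-0.011,0.036,0.004,0,0,0],
    [1,-0.011,0.036,0.004,0,0,0],
    [1,-0.011,0.036,0.004,0,0,0],
    [1,-0.011,0.036,0.004,0,0,0],
    [1,-0.011,0.036,0.004,0,0,0],
    [1,-0.011,0.036,0.004,0,0,0],
    [1,-0.011,0.036,0.004,0,0,0],
    [1,-0.011,0.036,0.004,0,0,0],
    [1,-0.011,0.036,0.004,0,0,0],
    [1,-0.011,0.036,0.004,0,0,0],
    [1,0,0,0,0,0,0],
  ],
)

```text
time_s: 1.77
tcp_pos: [0.4719, -0.1044, 0.185]
eef_rot: [180.0, 0.0, 174.0]
contact_force: [0.6, -0.2, 0.5]
gripper_width: 0.0872
gripper_force: 0.0
```

Emit:
apply_moves(
  targets=[
    [1,-0.009,0.0305,0.005,0,0,0],
    [1,-0.009,0.0305,0.005,0,0,0],
    [1,-0.009,0.0305,0.005,0,0,0],
    [1,-0.009,0.0305,0.005,0,0,0],
    [1,-0.009,0.0305,0.005,0,0,0],
    [1,-0.009,0.0305,0.005,0,0,0],
    [1,-0.009,0.0305,0.005,0,0,0],
    [1,0,0,0,0,0,0],
    [1,0,0,0,0,0,0],
  ],
)

```text
time_s: 2.52
tcp_pos: [0.5556, 0.0979, 0.1495]
eef_rot: [-179.9, -0.1, 173.9]
contact_force: [-0.1, -0.4, 0.7]
gripper_width: 0.0878
gripper_force: 0.0
```

```bash
cat >> m.py <<'E'
def go(x,y,z,yaw):
    s=get_state();p=s['tcp_pos'];w=s['eef_rot'];a=np.radians(w[2])
    d=np.array([x,y,z])-p;tx=np.array([np.cos(a),np.sin(a)]);ty=np.array([np.sin(a),-np.cos(a)])
    print('pose',np.round(p,4),np.round(w,2),'w',round(s['gripper_width'],4),'-> t',np.round([tx@d[:2],ty@d[:2],-d[2]],4),'az(norm)',round(-((yaw-w[2]+180)%360-180)/90,4))
E
python3 - <<'E'
from m import *
go(.557,.101,.026,173.8)
c=shot('wrist','w1.png');P=cloud(c).reshape(-1,3);P=P[~np.isnan(P).any(1)]
print(c['T'])
g,Rc=frame2(-5.6,(.562,.100));u=g(P[:,:2])
for lo in(.0225,.0255):
    m=(u[:,0]>-.118)&(u[:,0]<.003)&(abs(u[:,1])<.03)&(P[:,2]>lo)&(P[:,2]<.035);s,o=line(u[m,0],u[m,1])
    print(m.sum(),'slope',np.degrees(s),'off',o,'y at -5',o-.005*s,np.percentile(u[m,1],[2,98]),np.median(P[m,2]))
m2=(abs(u[:,0])<.14)&(abs(u[:,1])<.02)&(P[:,2]>.0125)&(P[:,2]<.035);print(u[m2,0].min(),u[m2,0].max())
E
```

```text
pose [0.5556 0.0979 0.1495] [-1.7994e+02 -9.0000e-02  1.7393e+02] w 0.0878 -> t [-0.0011  0.0032  0.1235] az(norm) 0.0014
[[ 0.10637558  0.95277355  0.28444119  0.47796699]
 [ 0.99432513 -0.10154653 -0.03171503  0.10596853]
 [-0.00133323  0.28620073 -0.95816876  0.28846545]
 [ 0.          0.          0.          1.        ]]
4877 slope 0.566078989365119 off -0.0017512446712193539 y at -5 -0.0018006443821732704 [-0.01370626  0.00861626] 0.027890106931326042
3671 slope 0.47020949444053933 off -0.0018132785828226217 y at -5 -0.0018543121020832486 [-0.0109151   0.00611382] 0.028389831830116397
-0.11699270021767015 0.11800844787847733
```

View pics/w1.png

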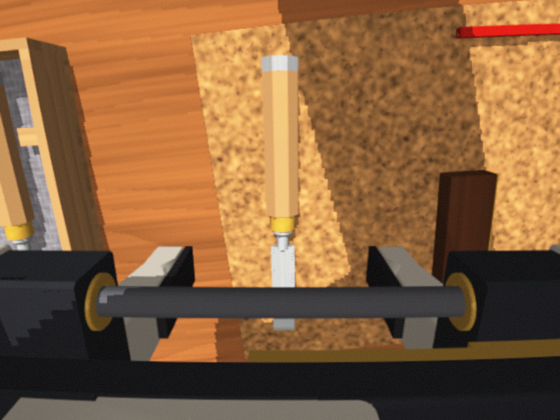

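The wrist view shows the chisel centred between the open fingers, with the handle at (262–298, 58–215) and the blade at (283, 250–325). I'll descend and grip.

Emit:
apply_moves(
  newtons=30,
  targets=[
    [1,0.001,0.002,0.02,0,0,-0.006],
    [1,0,0,0.025,0,0,0],
    [1,0,0,0.025,0,0,0],
    [1,0,0,0.02,0,0,0],
    [1,0,0,0.016,0,0,0],
    [1,0,0,0.01,0,0,0],
    [1,0,0,0.0065,0,0,0],
    [1,0,0,0,0,0,0],
    [0.2,0,0,0,0,0,0],
    [0.2,0,0,0,0,0,0],
    [0.2,0,0,0,0,0,0],
    [0.2,0,0,0,0,0,0],
    [0.2,0,0,0,0,0,0],
    [0.2,0,0,0,0,0,0],
    [0.2,0,0,0,0,0,0],
    [0.2,0,0,0,0,0,0],
  ],
)

```text
time_s: 3.9
tcp_pos: [0.5548, 0.0988, 0.0281]
eef_rot: [180.0, 0.0, 174.4]
contact_force: [1.2, 0.2, -0.1]
gripper_width: 0.0401
gripper_force: 0.0
```

Emit:
apply_moves(
  targets=[
    [0,0,0,0,0,0,0],
    [0,0,0,0,0,0,0],
    [0,0,0,0,0,0,0],
    [0,0,0,0,0,0,0],
    [0,0,0,0,0,0,0],
    [0,0,0,0,0,0,0],
    [0,0,0,0,0,0,0],
  ],
)

```text
time_s: 4.48
tcp_pos: [0.5548, 0.0988, 0.028]
eef_rot: [180.0, 0.0, 174.4]
contact_force: [0.5, 1.1, 0.7]
gripper_width: 0.0255
gripper_force: 30.0
```

Emit:
apply_moves(
  targets=[
    [0,0,0,-0.01,0,0,0],
    [0,0,0,-0.02,0,0,0],
    [0,0,0,-0.025,0,0,0],
    [0,0,0,-0.025,0,0,-0.02],
    [0,0,0,-0.015,0,0,0],
    [0,0,-0.014,0,0,0,0],
    [0,0,-0.03,0,0,0,0],
    [0,0,-0.03,0,0,0,0],
    [0,0,-0.03,0,0,0,0],
    [0,0,-0.03,0,0,0,0],
    [0,0,-0.03,0,0,0,0],
    [0,0,-0.03,0,0,0,0],
    [0,0,-0.03,0,0,0,0],
    [0,0,-0.03,0,0,0,0],
    [0,-0.0015,-0.02,0,0,0,0],
    [0,0,-0.01,0,0,0,0],
    [0,0,0,0,0,0,0],
    [0,0,0,0,0,0,0],
  ],
)

```text
time_s: 5.98
tcp_pos: [0.5366, -0.1851, 0.1227]
eef_rot: [180.0, -0.1, 176.1]
contact_force: [0.9, 0.5, -1.3]
gripper_width: 0.0255
gripper_force: 30.0
```

```bash
python3 - <<'E'
from m import *
s=get_state();print(s['gripper_width'],s['gripper_force'])
go(.5377,-.1848,.032,176.25)
C={n:shot(n,n[0]+'2.png') for n in('wrist','scene','side')}
f,R=frame2(-3.75,(.5421,-.2252))
for n,c in C.items():
    P=cloud(c).reshape(-1,3);P=P[~np.isnan(P).any(1)];q=f(P[:,:2])
    for nm,ax,v,a,b in(('y-',1,-.1565,-.12,.12),('y+',1,.1565,-.12,.12),('x-',0,-.1335,-.14,.14),('x+',0,.137,-.14,.14)):
        m=(abs(P[:,2]-.046)<.005)&(abs(q[:,ax]-v)<.012)&(q[:,1-ax]>a)&(q[:,1-ax]<b)
        if m.sum()<40: continue
        s,o=line(q[m,1-ax],q[m,ax]);print(n,'wall',nm,m.sum(),round(np.degrees(s),2),round(o*1000,1))
    for yv in(-.02,.1):
        m=(abs(q[:,1]-yv)<.02)&(q[:,0]>-.11)&(q[:,0]<-.03)&(abs(P[:,2]-.034)<.004)
        if m.sum()<40: continue
        s,o=line(q[m,0],q[m,1]);print(n,'nb',yv,m.sum(),round(np.degrees(s),2),round((o+s*-.06)*1000,1))
    z0=get_state()['tcp_pos'][2]-.012
    m=(abs(q[:,1]-.04)<.025)&(q[:,0]>-.14)&(q[:,0]<-.03)&(P[:,2]>z0+.008)&(P[:,2]<z0+.018)
    m2=(abs(q[:,1]-.04)<.025)&(abs(q[:,0])<.14)&(abs(P[:,2]-z0)<.018)
    if m.sum()>40:
        s,o=line(q[m,0],q[m,1]);print(n,'held',m.sum(),round(np.degrees(s),2),round((o-.06*s)*1000,1),'xends',np.round(np.percentile(q[m2,0],[.5,99.5])*1000,1),'ztop',np.median(P[m,2]))
        m3=m2&(q[:,0]>.05); m4=m2&(q[:,0]<-.03); print('  z blade',np.median(P[m3,2]) if m3.any() else 0, 'ztop @-100,-40',[np.median(P[m&(abs(q[:,0]-x)<.01),2]) for x in(-.1,-.045)])
E
```

```text
0.025454396073910254 29.980120703112334
pose [ 0.5366 -0.1851  0.1227] [ 1.7999e+02 -5.0000e-02  1.7606e+02] w 0.0255 -> t [-0.0011  0.0004  0.0907] az(norm) -0.0021
wrist wall y- 222 -0.29 -155.4
wrist wall y+ 2916 -0.02 152.2
wrist wall x- 6202 -0.4 -134.2
wrist nb -0.02 3402 -0.05 -21.0
wrist nb 0.1 3539 0.01 95.6
wrist held 10744 0.52 39.4 xends [-117.6   36.4] ztop 0.12292646399792077
  z blade 0 ztop @-100,-40 [np.float64(0.12294750518540139), np.float64(0.12289240900571186)]
scene wall y- 153 0.8 -157.0
scene wall y+ 332 0.45 156.6
scene wall x- 138 -0.61 -129.3
scene wall x+ 357 0.04 140.3
scene nb -0.02 115 0.74 -17.3
scene nb 0.1 143 0.97 103.4
scene held 124 1.84 47.2 xends [-115.   116.8] ztop 0.12341311195833249
  z blade 0.11394552455562779 ztop @-100,-40 [np.float64(0.12421476276062432), np.float64(0.12227563791590093)]
side wall y- 117 -0.11 -156.9
side wall y+ 221 -0.21 157.0
side wall x- 161 0.39 -137.6
side wall x+ 309 0.39 135.1
side nb -0.02 58 1.87 -15.2
side nb 0.1 124 -0.47 102.5
side held 142 -0.66 44.4 xends [-119.9  114.2] ztop 0.12284841897491117
  z blade 0.11199236389537659 ztop @-100,-40 [np.float64(0.12271697716599511), np.float64(0.12223567656349671)]
```

View pics/w2.png

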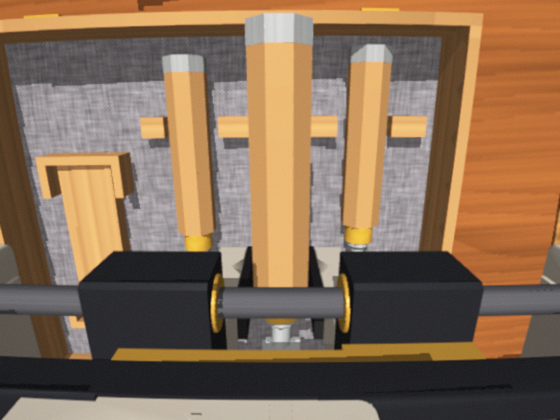

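The wrist view shows the held chisel at (250–310, 20–320), midway between its neighbours at (190,150) and (368,140). All three point the same way. I'll shift slightly and lower it.

Emit:
apply_moves(
  targets=[
    [0,-0.001,-0.001,0.01,0,0,0],
    [0,0,0,0.02,0,0,0],
    [0,0,0,0.02,0,0,0],
    [0,0,0,0.015,0,0,0],
    [0,0,0,0.01,0,0,0],
    [0,0,0,0.006,0,0,0],
    [0,0,0,0.004,0,0,0],
    [0,0,0,0.003,0,0,0],
    [0,0,0,0.001,0,0,0],
    [0,0,0,0,0,0,0],
    [0,0,0,0,0,0,0],
  ],
)

```text
time_s: 7.05
tcp_pos: [0.5386, -0.1858, 0.0346]
eef_rot: [180.0, 0.1, 176.2]
contact_force: [-0.3, 0.4, -1.7]
gripper_width: 0.0258
gripper_force: 30.0
```

Emit:
apply_moves(
  targets=[
    [0,0,0,0.001,0,0,0],
    [0,0,0,0.0005,0,0,0],
    [0,0,0,0,0,0,0],
    [0,0,0,0,0,0,0],
  ],
)

```text
time_s: 7.38
tcp_pos: [0.5385, -0.1858, 0.033]
eef_rot: [-180.0, 0.0, 176.2]
contact_force: [-0.9, 0.7, 2.8]
gripper_width: 0.0255
gripper_force: 30.0
```

Emit:
apply_moves(
  targets=[
    [0.43,0,0,0,0,0,0],
    [0.43,0,0,0,0,0,0],
    [0.43,0,0,0,0,0,0],
    [0.43,0,0,0,0,0,0],
    [0.43,0,0,0,0,0,0],
    [0.43,0,0,0,0,0,0],
    [0.43,0,0,-0.005,0,0,0],
    [0.43,0,0,-0.01,0,0,0],
    [0.43,0,0,-0.02,0,0,0],
    [0.43,0,0,-0.03,0,0,0],
    [0.43,0,0,-0.03,0,0,0],
    [0.43,0,0,-0.02,0,0,0],
    [1,0,0,0,0,0,0],
    [1,0,0,0,0,0,0],
  ],
)

```text
time_s: 8.55
tcp_pos: [0.5391, -0.1858, 0.15]
eef_rot: [180.0, 0.2, 176.2]
contact_force: [-0.5, -0.3, -0.2]
gripper_width: 0.0466
gripper_force: 0.0
```

```bash
cat > chk.py <<'E'
from m import *
f,R=frame2(-3.75,(.5421,-.2252))
for n in('wrist','scene','side'):
    c=shot(n,n[0]+'3.png')
    P=cloud(c).reshape(-1,3);P=P[~np.isnan(P).any(1)];q=f(P[:,:2])
    for yv in(-.02,.04,.1):
        m=(abs(q[:,1]-yv)<.02)&(q[:,0]>-.11)&(q[:,0]<-.03)&(abs(P[:,2]-.034)<.004)
        e=(abs(q[:,1]-yv)<.02)&(abs(q[:,0])<.126)&(abs(P[:,2]-.026)<.01)
        if m.sum()<20: continue
        s,o=line(q[m,0],q[m,1]);print(n,yv,m.sum(),'deg',round(np.degrees(s),2),'y',round((o+s*-.06)*1000,1),'xends',np.round(np.percentile(q[e,0],[.5,99.5])*1000,1),'z',np.median(P[m,2]))
E
python3 chk.py
```

```text
wrist -0.02 2788 deg 0.09 y -21.2 xends [-115.7   30.2] z 0.03329809258557642
wrist 0.04 2807 deg 0.4 y 38.5 xends [-115.3  116.4] z 0.0332948377196432
wrist 0.1 2881 deg -0.06 y 95.6 xends [-120.8  109.5] z 0.03350149119892243
scene -0.02 117 deg 1.48 y -17.8 xends [-112.7  117.1] z 0.034024957396548206
scene 0.04 130 deg -0.98 y 43.8 xends [-112.4  117.1] z 0.034191709003929094
scene 0.1 144 deg 0.37 y 104.3 xends [-118.1  113.6] z 0.034463939952899314
side -0.02 104 deg -0.57 y -18.9 xends [-118.1  114.4] z 0.03250067109918697
side 0.04 101 deg -1.37 y 42.3 xends [-118.   115.6] z 0.03314479956877481
side 0.1 109 deg -3.21 y 101.2 xends [-123.1  109.9] z 0.03353898958373036
```

View pics/w3.png

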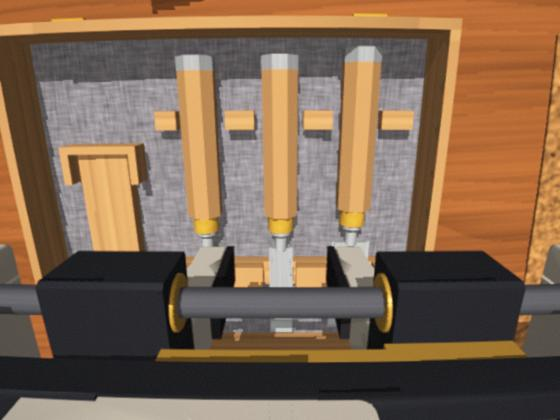

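The chisel lies centred at (280,140), between its neighbours at (200,140) and (358,135), with the edge in its slot and the handles level. Next is the square.

Emit:
apply_moves(
  targets=[
    [1,-0.003,0.02,0,0,0,0],
    [1,-0.003,0.032,0,0,0,0],
    [1,-0.003,0.032,0,0,0,0],
    [1,-0.003,0.032,0,0,0,0],
    [1,-0.003,0.032,0,0,0,0],
    [1,-0.003,0.032,0,0,0,0],
    [1,-0.003,0.032,0,0,0,0],
    [1,-0.003,0.032,0,0,0,0],
    [1,-0.003,0.032,0,0,0,0],
    [1,-0.003,0.032,0,0,0,0],
    [1,-0.003,0.032,0,0,0,0],
    [1,-0.003,0.032,0,0,0,0],
    [1,-0.003,0.032,0,0,0,0],
    [1,-0.003,0.032,0,0,0,0],
    [1,-0.003,0.004,0,0,0,0],
    [1,0,0,0,0,0,0],
    [1,0,0,0,0,0,0],
  ],
)

```text
time_s: 10.12
tcp_pos: [0.6119, 0.2498, 0.1461]
eef_rot: [-179.9, -0.1, 176.2]
contact_force: [0.4, -1.4, 0.1]
gripper_width: 0.0874
gripper_force: 0.0
```

```bash
python3 - <<'E'
from m import *
go(.613,.2514,.025,177)
c=shot('wrist','w4.png');P=cloud(c);F=c['frame'];hsv=cv2.cvtColor(F,cv2.COLOR_RGB2HSV)
f,R=frame2(-3,(.608,.2514));q=f(P[:,:,:2].reshape(-1,2)).reshape(420,560,2)
m=(abs(q[:,:,0])<.08)&(abs(q[:,:,1])<.032)&(P[:,:,2]>.016)&(P[:,:,2]<.035)
u=q[m];print(m.sum(),'x',np.percentile(u[:,0],[.5,99.5]),'y',np.percentile(u[:,1],[1,99]))
xs=np.arange(-.05,.0,.005);e=np.array([np.percentile(u[abs(u[:,0]-x)<.004,1],[2,98]) for x in xs if (abs(u[:,0]-x)<.004).sum()>20]);print(np.round(e*1000,1))
print('deg',[np.degrees(np.polyfit(xs[:len(e)],e[:,i],1)[0]) for i in(0,1)])
print('z',[np.median(P[m&(abs(q[:,:,1]-y)<.004),2]) for y in(-.015,0,.015)])
E
```

```text
pose [0.6119 0.2498 0.1461] [-1.7990e+02 -1.2000e-01  1.7618e+02] w 0.0874 -> t [-0.001   0.0017  0.1211] az(norm) -0.0091
7505 x [-0.06049218  0.05858329] y [-0.01975282  0.01965621]
[[-19.3  19. ]
 [-19.5  19. ]
 [-19.   19. ]
 [-19.2  19.1]
 [-19.3  19.1]
 [-19.5  19.1]
 [-19.4  19.2]
 [-19.3  19.2]
 [-19.2  19.3]
 [-19.4  19.2]]
deg [np.float64(-0.051216186422423725), np.float64(0.35785184778196233)]
z [np.float64(0.02470052828160413), np.float64(0.023764143260644133), np.float64(0.022877516687460103)]
```

View pics/w4.png

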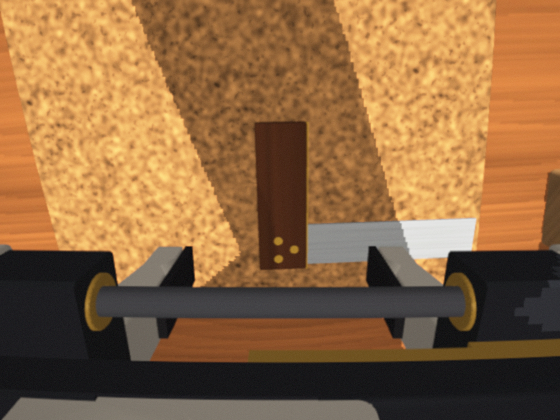

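The wrist view shows the stock at (256–307, 122–268) centred between the fingers, and the blade at (307–475, 220–262), outside the finger path. I'll descend and grip.

Emit:
apply_moves(
  newtons=45,
  targets=[
    [0.75,0,0.0017,0.02,0,0,-0.009],
    [0.75,0,0,0.025,0,0,0],
    [0.75,0,0,0.025,0,0,0],
    [0.75,0,0,0.02,0,0,0],
    [0.75,0,0,0.016,0,0,0],
    [0.75,0,0,0.01,0,0,0],
    [0.75,0,0,0.0045,0,0,0],
    [0.75,0,0,0,0,0,0],
    [0,0,0,0,0,0,0],
    [0,0,0,0,0,0,0],
    [0,0,0,0,0,0,0],
    [0,0,0,0,0,0,0],
    [0,0,0,0,0,0,0],
    [0,0,0,0,0,0,0],
    [0,0,0,0,0,0,0],
    [0,0,0,0,0,0,0],
    [0,0,0,0,0,0,0],
  ],
)

```text
time_s: 11.58
tcp_pos: [0.6129, 0.2519, 0.0277]
eef_rot: [180.0, 0.0, 177.0]
contact_force: [-0.9, -1.6, 6.2]
gripper_width: 0.0399
gripper_force: 44.8
```

Emit:
apply_moves(
  targets=[
    [0,0,0,-0.003,0,0,0],
    [0,0,0,-0.007,0,0,0],
    [0,0,0,-0.015,0,0,0],
    [0,0,0,-0.025,0,0,0],
    [0,0,0,-0.025,0,0,0.008],
    [0,0,0,-0.025,0,0,0],
    [0,0,-0.012,-0.01,0,0,0],
    [0,0,-0.022,0,0,0,0],
    [0,0.001,-0.03,0,0,0,0],
    [0,0.001,-0.03,0,0,0,0],
    [0,0.001,-0.03,0,0,0,0],
    [0,0.001,-0.03,0,0,0,0],
    [0,0.001,-0.03,0,0,0,0],
    [0,0.001,-0.03,0,0,0,0],
    [0,0.001,-0.03,0,0,0,0],
    [0,0.001,-0.03,0,0,0,0],
    [0,0.001,-0.03,0,0,0,0],
    [0,0.001,-0.03,0,0,0,0],
    [0,0.001,-0.03,0,0,0,0],
    [0,0.001,-0.03,0,0,0,0],
  ],
)

```text
time_s: 13.25
tcp_pos: [0.5738, -0.1421, 0.1367]
eef_rot: [180.0, -0.1, 176.2]
contact_force: [0.5, 0.4, -2.5]
gripper_width: 0.0398
gripper_force: 44.7
```

Emit:
apply_moves(
  targets=[
    [0,0.001,-0.03,0,0,0,0],
    [0,0.001,-0.03,0,0,0,0],
    [0,0.001,-0.03,0,0,0,0],
    [0,0.001,-0.03,0,0,0,0],
    [0,0,-0.03,0,0,0,0],
    [0,0,-0.022,0,0,0,0],
    [0,0,-0.012,0,0,0,0],
    [0,0,0,0,0,0,0],
    [0,0,0,0,0,0,0],
  ],
)

```text
time_s: 14.0
tcp_pos: [0.558, -0.3242, 0.1364]
eef_rot: [180.0, -0.1, 176.1]
contact_force: [-0.8, 0.5, -2.5]
gripper_width: 0.0397
gripper_force: 44.7
```

```bash
cat > chk2.py <<'E'
from m import *
go(.559,-.3275,.044,176.25)
s=get_state();a=np.radians(s['eef_rot'][2]-180);zt=s['tcp_pos'][2];print(s['gripper_width'],s['gripper_force'])
f,R=frame2(-3.75,(.5421,-.2262))
T=f(s['tcp_pos'][None,:2])[0];print('TCP in case',np.round(T*1000,1))
for n in('wrist','scene','side'):
    c=shot(n,n[0]+'5.png');P=cloud(c).reshape(-1,3);k=~np.isnan(P).any(1);P=P[k];q=f(P[:,:2]);F=c['frame'].reshape(-1,3)[k]
    hsv=cv2.cvtColor(F[None],cv2.COLOR_RGB2HSV)[0].astype(int)
    z0=zt-.011
    u=q-T+[.0055,0]
    b=(hsv[:,1]<70)&(hsv[:,2]>70)&(u[:,0]>.01)&(u[:,0]<.075)&(u[:,1]>.03)&(u[:,1]<.19)&(abs(P[:,2]-z0)<.02)
    if b.sum()>50:
        by=np.arange(.05,.15,.01);e=np.array([np.percentile(u[b&(abs(u[:,1]-y)<.005),0],[1,99]) if (b&(abs(u[:,1]-y)<.005)).sum()>5 else [np.nan]*2 for y in by])
        g=~np.isnan(e[:,0])
        A=np.c_[u[b],np.ones(b.sum())];co=np.linalg.lstsq(A,P[b,2]-z0,rcond=None)[0]
        print(n,'blade',b.sum(),'edges',np.round(np.nanmean(e,0)*1000,1),'slope',np.round([np.degrees(np.polyfit(by[g],e[g,i],1)[0]) for i in(0,1)],2),'yend',np.percentile(u[b,1],99.5),'tilt x,y deg',np.round(np.degrees(co[:2]),2),'z at 42,95',co@[.042,.095,1])
    d=(hsv[:,2]<120)&(hsv[:,1]>60)&(u[:,0]<.07)&(u[:,0]>-.075)&(abs(u[:,1])<.03)&(abs(P[:,2]-z0-.006)<.012)
    if d.sum()>50: print(n,'stock',d.sum(),'x',np.percentile(u[d,0],[.5,99.5]),'y',np.percentile(u[d,1],[1,99]),'ztop',np.median(P[d,2])-z0)
    for nm,x,v in(('y-',1,-.1565),('y+',1,.1565),('x-',0,-.1335),('x+',0,.137)):
        m=(abs(P[:,2]-.046)<.005)&(abs(q[:,x]-v)<.012)&(abs(q[:,1-x])<.12)
        if m.sum()>60:
            sl,o=line(q[m,1-x],q[m,x]);print('  wall',nm,round(np.degrees(sl),2),round((o-v)*1000,1))
    m=(abs(q[:,0]-.018)<.065)&(abs(q[:,1]+.1)<.045)&(P[:,2]>.0165)&(P[:,2]<.025);
    if m.sum()>60: print('  bed top x',np.percentile(q[m,0],[1,99]),'y',np.percentile(q[m,1],[1,50,99]))
    m=(abs(q[:,0]-.018)<.08)&(abs(q[:,1]+.1)<.045)&(abs(P[:,2]-.028)<.003)
    if m.sum()>60: print('  cheeks x',np.percentile(q[m,0],[1,99]),'y',np.percentile(q[m,1],[1,50,99]))
E
python3 chk2.py
```

```text
pose [ 0.558  -0.3242  0.1364] [ 1.7997e+02 -6.0000e-02  1.7614e+02] w 0.0397 -> t [-0.0012 -0.0032  0.0924] az(norm) -0.0012
0.03968441031974837 44.74805295467377
TCP in case [ 22.3 -96.7]
wrist blade 811 edges [38.7 58.2] slope [ 1.87 14.12] yend 0.14018331716425853 tilt x,y deg [-0.71 -3.19] z at 42,95 -0.007352664122018238
wrist stock 7427 x [-0.06005757  0.0453171 ] y [-0.01969167  0.01893305] ztop 0.0066482680608713485
  wall y- 0.07 -0.1
  wall x+ 34.8 -57.2
  bed top x [-0.04616148  0.05007016] y [-0.12528084 -0.1013226  -0.05595148]
  cheeks x [-0.05204934 -0.02402744] y [-0.13126568 -0.10329553 -0.07167361]
scene blade 403 edges [26.8 60.6] slope [-1.   0.5] yend 0.17119118326931304 tilt x,y deg [-6.31 -3.22] z at 42,95 -0.004862404088443961
scene stock 210 x [-0.05709336  0.06290861] y [-0.019618    0.02179176] ztop 0.007992289953838688
  wall y- -0.23 1.5
  wall y+ 0.31 0.9
  wall x- -0.14 3.8
  wall x+ -0.57 3.1
  bed top x [-0.04567212  0.079858  ] y [-0.12757494 -0.09467559 -0.06949972]
  cheeks x [-0.0516211   0.08907057] y [-0.13415334 -0.11029058 -0.06782554]
side blade 414 edges [23.9 58.6] slope [ 0.18 -0.19] yend 0.17227550737420003 tilt x,y deg [-1.35 -3.38] z at 42,95 -0.006642077950232718
side stock 106 x [-0.06170032 -0.01918249] y [-0.01592648  0.02252782] ztop 0.00830687460515031
  wall y- -0.2 0.9
  wall y+ 0.09 1.5
  wall x- -0.24 -3.5
  wall x+ -0.76 -2.7
  bed top x [-0.04611161  0.06868798] y [-0.12974977 -0.0998868  -0.06928282]
  cheeks x [-0.05468665  0.06472407] y [-0.13265724 -0.10223984 -0.06298484]
```

View pics/w5.png

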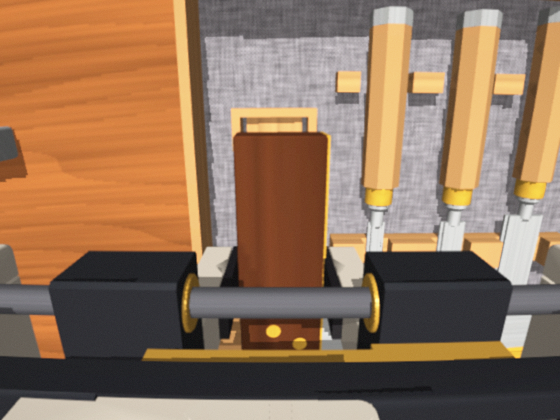

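View pics/s5.png

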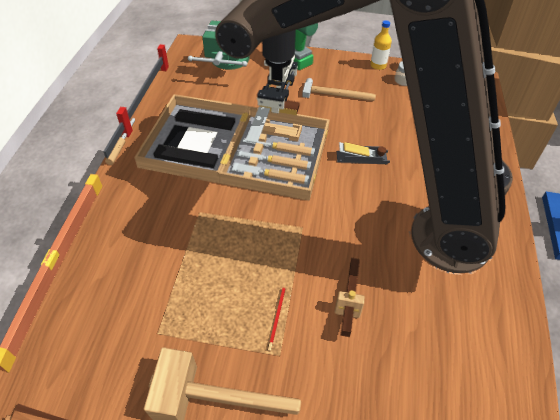

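The wrist view shows the stock at (236–327, 132–345) over the bed, whose rear cheek is at (232–317, 108–118). All three cameras show the square still leaning about 3.3° blade-down. I'll level it with the wrist and measure again.

Emit:
apply_moves(
  targets=[
    [0,-0.001,-0.003,0,-0.018,0,0],
    [0,0,0,0,-0.018,0,0],
    [0,0,0,0,0,0,0],
    [0,0,0,0,0,0,0],
    [0,0,0,0,0,0,0],
  ],
)

```text
time_s: 14.57
tcp_pos: [0.5597, -0.3263, 0.1371]
eef_rot: [176.8, -0.0, 176.3]
contact_force: [0.5, 0.5, -2.0]
gripper_width: 0.0396
gripper_force: 44.7
```

```bash
sed -i "s/n\[0\]+'5.png'/n+'6.png'/" chk2.py; python3 chk2.py | grep -v -e wall -e bed -e cheeks; python3 - <<'E'
from m import *
f,R=frame2(-3.75,(.5421,-.2262))
c=shot('wrist','w6.png');P=cloud(c);q=f(P[:,:,:2].reshape(-1,2)).reshape(420,560,2)
hsv=cv2.cvtColor(c['frame'],cv2.COLOR_RGB2HSV)
# bed wood seen behind the stock end: cheek at x -52..-45
wood=(hsv[:,:,1]>90)&(hsv[:,:,2]>120)&(P[:,:,2]<.034)&(P[:,:,2]>.013)&(abs(q[:,:,1]+.1)<.04)&(q[:,:,0]<-.038)&(q[:,:,0]>-.065)
v,u=np.nonzero(wood);print('px',u.min(),u.max(),v.min(),v.max(),len(u))
for r in range(v.min(),v.min()+26,3):
    k=u[v==r]
    if len(k): print(r,k.min(),k.max(),np.round(f(onplane(c,[[k.min()-.5,r],[k.max()+.5,r]],.028)[:,:2])*1000,1).tolist(),'z',np.round(np.median(P[r,k,2])*1000,1))
# stock outer sides and neighbours
m=(abs(q[:,:,1]+.02)<.02)&(q[:,:,0]>-.11)&(q[:,:,0]<-.03)&(abs(P[:,:,2]-.034)<.004);a=q[m];s,o=line(a[:,0],a[:,1]);print('narrow y',o-.06*s)
E
```

```text
pose [ 0.5597 -0.3263  0.1371] [ 1.7680e+02 -1.0000e-02  1.7628e+02] w 0.0396 -> t [ 0.0007 -0.0012  0.0931] az(norm) 0.0003
0.03962715777276176 44.74850356578827
TCP in case [ 24.1 -98.7]
wrist blade 841 edges [39.2 58. ] slope [-5.6  14.38] yend 0.14109599189769303 tilt x,y deg [-0.7   0.08] z at 42,95 -0.0021073687134961485
wrist stock 7644 x [-0.06002844  0.04535068] y [-0.01954159  0.01902805] ztop 0.006891375317704007
scene blade 366 edges [26.5 60.6] slope [-0.05 -0.52] yend 0.17212820158965805 tilt x,y deg [-5.86  0.01] z at 42,95 7.882303072769513e-05
scene stock 185 x [-0.05758917  0.06240834] y [-0.01961703  0.02295271] ztop 0.007897028550158558
side blade 393 edges [23.  57.6] slope [ 0.02 -0.13] yend 0.17144246636576213 tilt x,y deg [-2.43 -0.09] z at 42,95 -0.0016311907794357941
side stock 105 x [-0.06268677  0.05067647] y [-0.0178074   0.02121037] ztop 0.007891339045573376
px 225 310 106 126 1591
106 226 310 [[-52.0, -130.9], [-51.9, -71.9]] z 27.8
109 225 310 [[-50.0, -131.6], [-49.9, -71.8]] z 27.7
112 226 310 [[-48.0, -131.0], [-47.9, -71.8]] z 28.0
115 226 310 [[-46.0, -131.1], [-45.8, -71.7]] z 21.0
118 226 310 [[-43.9, -131.2], [-43.7, -71.7]] z 21.1
121 226 310 [[-41.9, -131.3], [-41.7, -71.6]] z 20.7
124 226 310 [[-39.9, -131.3], [-39.6, -71.6]] z 20.9
narrow y -0.024496255431918596
```

View pics/w6.png

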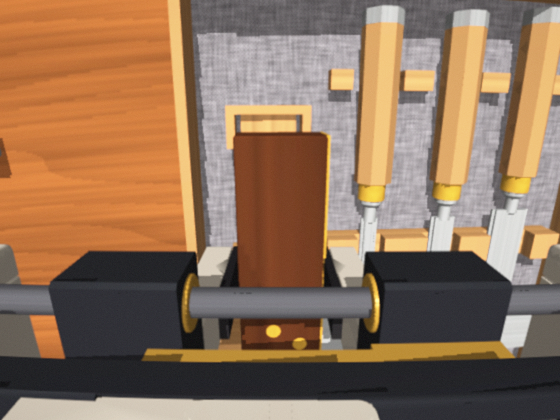

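The square is level now (tilt about 0°): stock at (236–327, 132–345), bed cheek at (226–310, 106). The stock needs to go about 2 mm towards −y. I'll lower it partway with that correction, then measure again.

Emit:
apply_moves(
  targets=[
    [0,0.0005,-0.0013,0.0154,0,0,0],
    [0,0,-0.0013,0.0154,0,0,0],
    [0,0,-0.0013,0.0154,0,0,0],
    [0,0,-0.0013,0.0154,0,0,0],
    [0,0,-0.0013,0.0154,0,0,0],
    [0,0,0,0,0,0,0],
    [0,0,0,0,0,0,0],
  ],
)

```text
time_s: 15.35
tcp_pos: [0.5585, -0.3287, 0.0592]
eef_rot: [176.7, -0.1, 176.3]
contact_force: [-0.2, 0.3, -2.4]
gripper_width: 0.0401
gripper_force: 44.7
```

```bash
cat > chk3.py <<'E'
from m import *
f,R=frame2(-3.75,(.5421,-.2262));s=get_state();zt=s['tcp_pos'][2];T=f(s['tcp_pos'][None,:2])[0];print('TCP case',np.round(T*1000,1),'z',zt,s['contact_force'])
c=shot('wrist','w7.png');P=cloud(c);q=f(P[:,:,:2].reshape(-1,2)).reshape(420,560,2);hsv=cv2.cvtColor(c['frame'],cv2.COLOR_RGB2HSV).astype(int)
wood=(hsv[:,:,1]>90)&(hsv[:,:,2]>120)&(P[:,:,2]<.032)&(P[:,:,2]>.0245)&(abs(q[:,:,1]+.1)<.04)&(q[:,:,0]<-.038)&(q[:,:,0]>-.065)
a=q[wood]*1000;print('cheek',len(a),'x',np.percentile(a[:,0],[1,99]),'y',np.percentile(a[:,1],[.5,99.5]))
d=(hsv[:,:,2]<130)&(hsv[:,:,1]>60)&(q[:,:,0]<-.01)&(q[:,:,0]>-.06)&(abs(q[:,:,1]+.1)<.035)&(abs(P[:,:,2]-(zt-.001))<.006)
a=q[d]*1000;print('stock',len(a),'x',np.percentile(a[:,0],[.5,50]),'y',np.percentile(a[:,1],[.5,99.5]),'ztop',np.median(P[d][:,2]))
for n in('scene','side'):
    c=shot(n,n+'7.png');P=cloud(c);q=f(P[:,:,:2].reshape(-1,2)).reshape(420,560,2);hsv=cv2.cvtColor(c['frame'],cv2.COLOR_RGB2HSV).astype(int)
    d=(hsv[:,:,2]<130)&(hsv[:,:,1]>60)&(q[:,:,0]<.085)&(q[:,:,0]>-.06)&(abs(q[:,:,1]+.1)<.035)&(abs(P[:,:,2]-(zt-.001))<.006)
    a=q[d]*1000;print(n,'stock',len(a),'x',np.percentile(a[:,0],[1,99]),'y',np.percentile(a[:,1],[1,99]))
    d=(hsv[:,:,1]<70)&(hsv[:,:,2]>70)&(q[:,:,0]>.03)&(q[:,:,0]<.1)&(q[:,:,1]>-.07)&(q[:,:,1]<.09)&(abs(P[:,:,2]-zt+.011)<.008)
    a=q[d]*1000;A=np.c_[q[d],np.ones(d.sum())];co=np.linalg.lstsq(A,P[d][:,2],rcond=None)[0]
    if len(a)>20: print('  blade',len(a),'x',np.percentile(a[:,0],[2,98]),'yend',np.percentile(a[:,1],99.5),'tilt y',np.degrees(co[1]),'z',co@[.06,0,1])
E
python3 chk3.py
```

```text
TCP case [  23.1 -101.2] z 0.05920813780990607 [-0.20529147  0.26097858 -2.42749863]
cheek 1946 x [-52.33025008 -38.37273014] y [-131.22625466  -71.696613  ]
stock 6032 x [-42.34811276 -27.30414799] y [-120.57358629  -82.42102351] ztop 0.055376018783846515
scene stock 199 x [-38.88602197  79.619829  ] y [-120.38799171  -78.94533478]
  blade 360 x [42.7854534  78.85112305] yend 69.5561135355378 tilt y -0.32090081563657474 z 0.049292171544439864
side stock 109 x [-43.40480561   0.17267437] y [-122.18655265  -78.0254869 ]
  blade 364 x [41.61832255 76.56711315] yend 69.4688964046215 tilt y 0.11743746328080154 z 0.04766365788866879
```

Emit:
apply_moves(
  targets=[
    [0,0,-0.0003,0.005,0,0,0],
    [0,0,-0.0002,0.004,0,0,0],
    [0,0,-0.0001,0.002,0,0,0],
    [0,0,-0.0001,0.001,0,0,0],
    [0,0,0,0,0,0,0],
    [0,0,0,0,0,0,0],
  ],
)

```text
time_s: 16.0
tcp_pos: [0.559, -0.329, 0.0478]
eef_rot: [176.8, -0.0, 176.2]
contact_force: [0.0, -0.0, -3.1]
gripper_width: 0.0396
gripper_force: 44.7
```

Emit:
apply_moves(
  targets=[
    [0,0,-0.0001,0.001,0,0,0],
    [0,0,0,0.001,0,0,0],
    [0,0,0,0,0,0,0],
    [0,0,0,0,0,0,0],
  ],
)

```text
time_s: 16.33
tcp_pos: [0.559, -0.329, 0.0458]
eef_rot: [176.8, -0.0, 176.2]
contact_force: [0.7, -0.5, -2.7]
gripper_width: 0.0398
gripper_force: 44.7
```

Emit:
apply_moves(
  targets=[
    [0,0,0,0.001,0,0,0],
    [0,0,0,0,0,0,0],
    [0,0,0,0,0,0,0],
  ],
)

```text
time_s: 16.58
tcp_pos: [0.5592, -0.329, 0.0449]
eef_rot: [176.8, 0.0, 176.2]
contact_force: [-0.2, -0.9, -1.6]
gripper_width: 0.0398
gripper_force: 44.8
```

Emit:
apply_moves(
  targets=[
    [0,0,0,0.0007,0,0,0],
    [0,0,0,0,0,0,0],
    [0,0,0,0,0,0,0],
  ],
)

```text
time_s: 16.83
tcp_pos: [0.5592, -0.329, 0.0448]
eef_rot: [176.8, 0.0, 176.3]
contact_force: [-1.4, 2.0, 5.2]
gripper_width: 0.0396
gripper_force: 44.9
```

```bash
python3 chk3.py
```

```text
TCP case [  23.8 -101.4] z 0.04481660559733319 [-1.38360234  1.95144629  5.19356335]
cheek 2412 x [-52.26027232 -38.28155703] y [-131.20063132  -71.77556307]
stock 5670 x [-41.65493351 -27.04816389] y [-120.74270111  -82.51513759] ztop 0.04069125797488046
scene stock 199 x [-38.76158858  79.60588645] y [-121.11927914  -79.97082808]
  blade 379 x [34.12054866 79.29050755] yend 73.79462187037059 tilt y -0.4385821910342663 z 0.03372725755405029
side stock 93 x [-43.36372496  -1.23355357] y [-121.54537532  -79.9497461 ]
  blade 367 x [40.33297282 76.34571949] yend 70.30992554396262 tilt y 0.05413206194317726 z 0.03179893036284715
```

Contact has been made, with the stock top at 41 mm and the square level and centred. Releasing.

Emit:
apply_moves(
  targets=[
    [0.54,0,0,0,0,0,0],
    [0.54,0,0,0,0,0,0],
    [0.54,0,0,0,0,0,0],
    [0.54,0,0,0,0,0,0],
    [0.54,0,0,0,0,0,0],
    [0.54,0,0,0,0,0,0],
    [0.54,0,0,0,0.018,0,0],
    [0.54,0,0,0,0.018,0,0],
    [0.54,0,0,-0.005,0,0,0],
    [0.54,0,0,-0.01,0,0,0],
    [0.54,0,0,-0.02,0,0,0],
    [0.54,0,0,-0.03,0,0,0],
    [0.54,0,0,-0.03,0,0,0],
    [0.54,0,0,-0.03,0,0,0],
    [0.54,0,0,0,0,0,0],
    [0.54,0,0,0,0,0,0],
  ],
)

```text
time_s: 18.32
tcp_pos: [0.5604, -0.3295, 0.1728]
eef_rot: [-180.0, 0.3, 176.2]
contact_force: [-0.5, 0.3, -1.0]
gripper_width: 0.0474
gripper_force: 0.0
```

```bash
sed -i "s/zt=s\['tcp_pos'\]\[2\]/zt=.042/;s/7.png/8.png/" chk3.py; python3 chk3.py; python3 chk.py
```

```text
TCP case [  25.  -101.8] z 0.042 [-0.50686884  0.34404382 -1.01190111]
cheek 814 x [-52.14846791 -38.16696251] y [-131.27200935  -71.98767026]
stock 2041 x [-41.83854771 -26.04323918] y [-120.52219636  -82.85777902] ztop 0.04064867309539216
scene stock 265 x [-38.35317075  79.52715697] y [-122.04908427  -78.95305218]
  blade 462 x [34.29400015 95.66996346] yend 89.28128347138146 tilt y -1.8058842614897097 z 0.03244035264316851
side stock 269 x [-43.48518215  74.97123009] y [-122.91586292  -80.93721884]
  blade 397 x [36.58220201 89.92603269] yend 89.16425386797586 tilt y -0.8660386676596701 z 0.030941856370430627
wrist -0.02 2554 deg -0.14 y -25.2 xends [-115.3   75.9] z 0.03328072922062822
wrist 0.04 2449 deg 0.38 y 35.4 xends [-115.4   67.8] z 0.03325782636139124
wrist 0.1 2355 deg -0.27 y 93.6 xends [-120.6   83.7] z 0.03349383685763585
scene -0.02 115 deg -0.27 y -18.5 xends [-112.6  117.5] z 0.034589408787557785
scene 0.04 125 deg -1.17 y 43.8 xends [-113.   117.7] z 0.03420496806811135
scene 0.1 140 deg 0.41 y 102.5 xends [-117.4  114.2] z 0.03444717772076383
side -0.02 97 deg 0.67 y -18.7 xends [-117.7  113.6] z 0.03304660416604044
side 0.04 106 deg 4.29 y 43.1 xends [-118.3  115. ] z 0.032601964671036154
side 0.1 121 deg -1.75 y 100.8 xends [-123.1  111.1] z 0.032883501822059236
```

View pics/w8.png

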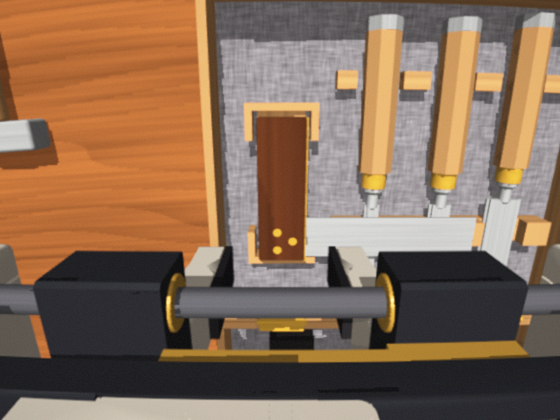

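The stock sits centred inside its bed cheeks (256–307, 115–262). The blade lies flat across the bar at (307–475, 218–255), and all three chisels are in place.

```bash
python3 -c "
from plant import *
print(close_job())"
```

```text
the job is handed in; nothing more can be done
None
```

I put the chisel in the middle place, edge the same way as its neighbours, and the square in its bed with its blade flat across the rack, then handed the job in at about 18 s of the 62 s; the hand-in returned no verdict, but the last pictures show both in place.

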